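# Square a tube block up in its locating bay

### The job

Push the thick white tube block along the bench into the bay of the T-shaped metal fence that it stands in front of, until its long side lies flat against the long back fence and its end lies flat against the middle rib. Only push it with the fingers: do not lift or tip it, and leave everything else on the bench where it is.

Things in the scene. Friction and masses are not known exactly. Their poses are not given: they have to be found in the camera images.
- block: Tube block to push: solid white plastic, 4 x 5 grid of dark wells drawn on its top, 96 mm along its x, 116 along y, 45 tall, 0.3 to 0.65 kg, loose, too wide to pinch. Origin: centre of its underside, z up. Starts 65 to 120 mm short of the back fence, left or right of the rib's line, turned up to 20 degrees from the fence; its +x side is the one that goes to the back fence.
- fence: T-shaped aluminium fence fixed to the bench, 25 mm tall, up to 9 degrees askew. Origin on the bench where the back fence's face meets the rib's centreline; x points away from the robot, y left. Back fence: face at x = 0, 12 mm thick, y -180 to +180 mm. Rib: x -105 to 0, 12 mm thick, faces at y = +6 and -6. The bays are the two inside corners.
- home_left (a point): Where the block's origin lies when it is home in the left bay: x = -48, y = +64 mm in the fence's frame, on the bench; axes as the fence's.
- home_right (a point): The same for the right bay: x = -48, y = -64 mm in the fence's frame.
- plate: Bystander, not to be moved: thin white 96-well plate with the finer grid of wells, 86 x 128 mm and only 15 mm tall, in front of the other bay. Origin: centre of its underside.
- jar: Bystander, not to be moved. Clear screw-cap jar, 38 mm diameter, 55 mm tall, behind the fence. Origin: centre of its underside.
- bottle: Bystander, not to be moved. Amber reagent bottle with a blue cap, 74 mm diameter, 170 mm tall, out to the robot's right. Origin: centre of its underside.
- tipbox: Bystander, not to be moved. Grey pipette-tip box with a clear lid, 84 x 122 x 62 mm, out to the robot's left. Origin: centre of its underside.
- bin: Bystander, not to be moved. White open bin, 120 x 160 x 90 mm, out to the right, near the robot. Origin: centre of its underside.
- spatula: Bystander, not to be moved. Steel lab spoon, 160 mm long, lying to the right of the fence. Origin: centre of its underside.
- vial: Bystander, not to be moved. Small amber vial with a white cap, 26 mm diameter, 45 mm tall, to the left of the fence. Origin: centre of its underside.
There are look-alikes about, which are no part of the job. What is shaped like the block but orange, turquoise or yellow is not meant.

How it is judged:
By the outcome, as a careful person would: the job done as asked, in the order asked, and still so for the second after the job is handed in, with the robot touching nothing.
It also fails if it takes over 48 s, if anything falls off the work surface, if the arm or the gripper's body presses on something with over 40 N, if the wrist force passes 120 N, or if a joint passes its speed limit or range.

### The arm

A 7-joint arm with a two-finger parallel gripper is mounted at the origin on the work surface. World frame = base frame: x ahead of the robot, y to its left, z up, the work surface at z = 0. Lengths are in m, angles in degrees, forces in N, time in s.
With the tool pointing down it reaches from about 0.425 to 0.875 m from the base axis. Payload 4.7 kg.
Tool frame: the origin (TCP) lies at the very end of the fingers, on their centre line; the grasp point (between the pads) lies robot.pinch_z behind it (robot.pinch_z is the distance from the TCP to the grasp point, in m); z points along the fingers, y is the line along which they close (so a half turn about z gives the same grasp; the last joint's range is limited). The gripper opens to 87 mm and grips with 3 to 60 N. Pads are 19 mm wide; open, the fingers measure 117 mm over their backs; the gripper's body (75 mm by 190 mm) begins 51 mm behind the grasp point.
Start: joints at [74.318, 18.392, -4.016, 83.108, 1.295, 78.541, -3.26], TCP at [0.184, -0.623, 0.185] pointing down, gripper open.
Joint ranges: [-163.93, 163.93], [-17.29, 119.83], [-79.2, 71.16], [3.27, 140.29], [-89.18, 269.18], [5.43, 117.66], [-154.24, 154.24]. Speed limits (degrees/s): [147.25, 147.25, 180, 180, 180, 180, 180].

### API

Orientations are given as [roll, pitch, yaw] about the fixed x, y, z axes, in that order (R = Rz(yaw) Ry(pitch) Rx(roll)).
In Python, from bench import robot, vision gives the robot as it stands. The module is installed in compiled form; this text tells all that it offers.
- The arm moves only by the tool play_rows, never from a script. Its argument "increments" is a list of rows, each a list of 7 numbers: the closure, from 0 (fully open) to 1 (shut), then the shift along the tool's x, y, z in cm, then the turn, a rotation vector about the tool's x, y, z in rad. In form: [[hand, tx, ty, tz, rx, ry, rz], ...]. A call has 1 to 10 rows; each row shifts and turns the commanded pose from where the row before left it, along the tool's axes as they then stand; what a row does not reach is not made up. A row lasts 1/8 s, in which the tool goes at most 62.5 mm and 10.7 degrees, less where a joint would pass 70% of its speed; a pose out of reach is approached as far as the arm can. A call is refused whole if a number of a shift passes 6.25 or a number of a turn 0.188, either way. A call with a gripper value outside its range is refused whole. The fingers move at their own pace and stop on an object; "squeeze" is the grip in N (left out, the last holds). Time passes only in rows, so rows that do not move let the fingers close. It gives the time, the measured TCP pose, the force, the opening and the grip force at its end, in the units of the state.
- robot.observe(): the state, without advancing time (a new reading comes with each control period).
- vision.get_image(name): name is "scene" or "top" or "wrist"; returns a dict with "color" (400x640x3 uint8, blue, green, red), "fx", "fy", "cx", "cy" (pixels), "k1" (the pictures are not rectified: a ray, as slopes to the right and down, at radius r is drawn at 1 + k1 r^2 times it, then the intrinsics apply), "origin" and "orientation" of the camera in the world. Camera axes: x right, y up, looking along -z (the intrinsics and any distortion apply to the point x, -y, -z); pixel columns grow to the right and rows downward; lengths in m; the calibration is good to about 2 mm. A picture is of the moment at which its call begins. There is no depth.
- robot.close_job(): hands the job in; it is judged then, once.
The state is a dict: "t": time; "joint_positions": joint angles; "qvel": joint speeds; "effort": joint torques, N m; "ee_pos": TCP position; "eef_rot": TCP orientation; "ft_force": force on the tool from outside, world axes, zero at the start; "torque": the same for the moment, N m; "gripper_width": opening from 0.0 (shut) to 1.0 (fully open); "finger_force": force on a finger pad.
Only numpy, scipy, OpenCV 4.12 (cv2) and the standard library are available. Lean on these libraries where they do the work, as an engineer would, in place of code of your own. Each camera call takes 0.05 s, during which the arm holds its last target. There are 200 camera calls.

## Working session

There is one attempt and no reset: what is moved stays moved. The work goes in short steps, Python scripts to look and compute and a tool call to move; the robot and the scene stay as the last step left them, time stands still between calls to the robot, and variables do not carry over. Pictures are saved under pics/ and viewed, at most 10 in all, crops included, and the job is handed in when it is done.

Besides the shell and the picture viewer there is one more tool, called after "Request:" by a JSON object that holds its "name" and its "arguments". play_rows: Moves the arm, as the interface text tells. Its arguments: {"type":"object","properties":{"increments":{"type":"array","items":{"type":"array","items":{"type":"number"}}},"squeeze":{"type":"number"}},"required":["increments"]}

```bash
mkdir -p pics; cat > h.py <<'E'
import numpy as np, cv2
from scipy.spatial.transform import Rotation as R
from bench import robot, vision
def snap(n,f):
    im=vision.get_image(n); cv2.imwrite(f'pics/{f}.png',im['color']); 
    import pickle; pickle.dump(im,open(f'pics/{f}.pkl','wb')); return im
def load(f):
    import pickle; return pickle.load(open(f'pics/{f}.pkl','rb'))
def rot(im):
    o=np.array(im['orientation'],float)
    return o if o.shape==(3,3) else R.from_euler('xyz',o,degrees=True).as_matrix()
def p2w(im,uv,z):
    K=np.array([[im['fx'],0,im['cx']],[0,im['fy'],im['cy']],[0,0,1]],float)
    n=cv2.undistortPoints(np.array(uv,float).reshape(-1,1,2),K,np.array([im['k1'],0,0,0],float)).reshape(-1,2)
    d=np.c_[n[:,0],-n[:,1],-np.ones(len(n))]@rot(im).T
    o=np.array(im['origin'])
    return (o+d*((z-o[2])/d[:,2])[:,None])[:,:2]
E
python3 - <<'E'
from h import *
for n in('top','scene'):
    im=snap(n,n+'0'); print({k:v for k,v in im.items() if k!='color'})
print(robot.observe(), robot.pinch_z)
E
```

```text
{'fx': 475.59474072896734, 'fy': 475.59474072896734, 'cx': 317.7510921292896, 'cy': 201.83446376433818, 'k1': -0.10954534764514529, 'origin': array([ 0.46795898, -0.00998533,  1.59110545]), 'orientation': array([ 4.68721115e+00, -1.67106651e-02, -8.84782067e+01])}
{'fx': 363.60420146733236, 'fy': 363.60420146733236, 'cx': 323.30055905761276, 'cy': 197.74010381435045, 'k1': 0.00568850730527089, 'origin': array([ 1.23599052, -0.26844369,  0.94478841]), 'orientation': array([37.88053606,  0.08064425, 68.86634795])}
{'t': 0.1, 'joint_positions': array([74.31760518, 18.43640633, -4.01757731, 83.167944  ,  1.2957401 ,
       78.54216705, -3.25801831]), 'qvel': array([ 0.06752716, -0.0512958 , -0.06196157, -0.24615581, -0.00892582,
       -0.08388991, -0.03923817]), 'effort': array([ 6.89181525e-05, -4.92570198e+01, -4.05538296e-01, -3.13397312e+01,
       -6.40566624e-02,  3.94420791e-02,  5.12072245e-05]), 'ee_pos': array([ 0.18430721, -0.62272615,  0.1838529 ]), 'eef_rot': array([-1.79898767e+02,  5.58863253e-03,  1.64960659e+01]), 'ft_force': array([ 0.12341198, -0.81863553,  0.81275803]), 'torque': array([0.02805045, 0.0079679 , 0.03784554]), 'finger_force': 0.0, 'gripper_width': 0.9990422443976014} 0.0187
```

View pics/top0.png

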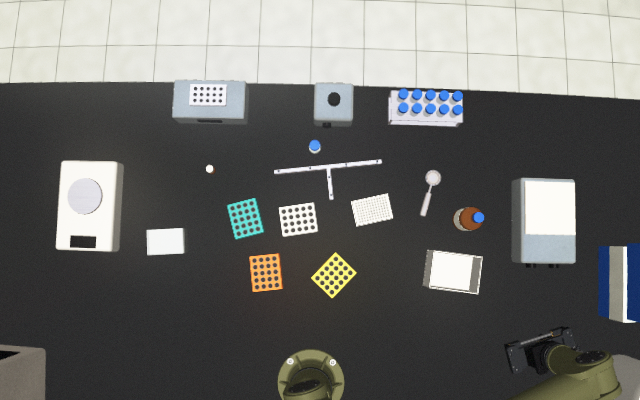

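View pics/scene0.png

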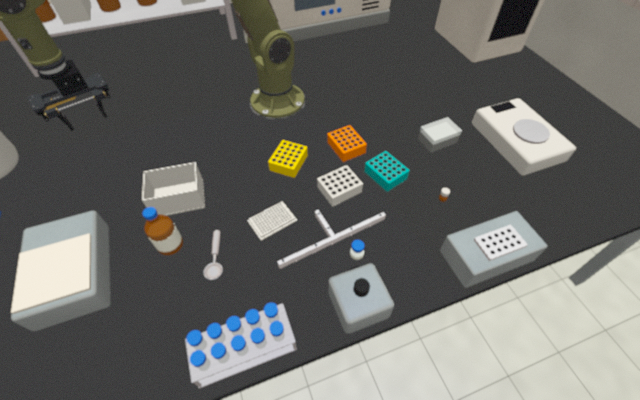

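The top view shows the white block at about (298,219), in front of the left bay. The fence bar runs from (275,172) to (381,161), with the rib end at (331,198). Turquoise is close on the block's left, and the orange and yellow look-alikes are behind it. I'll enlarge this area.

```bash
python3 - <<'E'
from h import *
c=load('top0')['color'][150:300,220:400]
cv2.imwrite('pics/c0.png',cv2.resize(c[:,:],None,fx=4.4,fy=4,interpolation=cv2.INTER_CUBIC) if 0 else cv2.resize(c,None,fx=4,fy=4,interpolation=cv2.INTER_CUBIC))
E
```

```text
(no output)
```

View pics/c0.png

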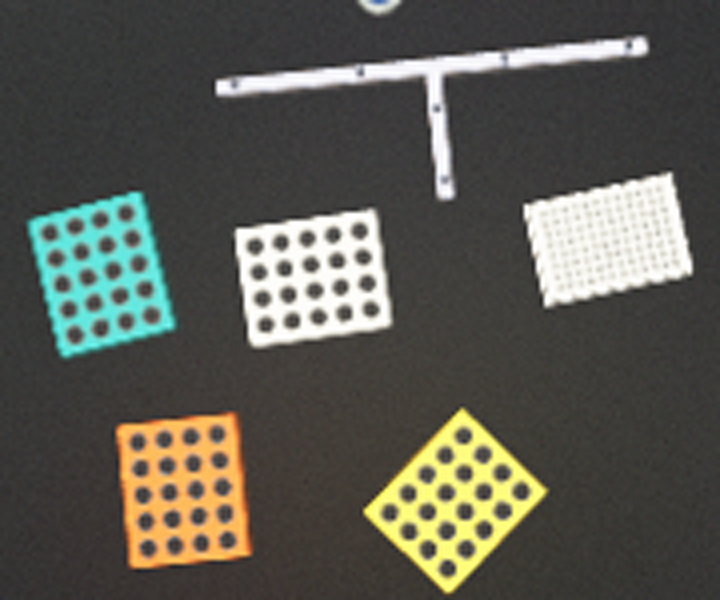

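```bash
cat > m.py <<'E'
from h import *
im=load('top0')
f=lambda pts,z:p2w(im,[(x/4+220-.375,y/4+150-.375) for x,y in pts],z)
b=f([(235,229),(376,210),(391,326),(253,346)],.045)
print('block',b.round(4),b.mean(0),'sides',np.linalg.norm(np.roll(b,-1,0)-b,axis=1))
v=(b[0]+b[1]-b[2]-b[3]); print('yaw',np.degrees(np.arctan2(v[1],v[0])));w=b[0]+b[3]-b[1]-b[2];print(np.degrees(np.arctan2(-w[0],w[1])))
F=f([(218,96),(648,54),(217,82),(647,38)],.025);print('fence',F.round(4),np.linalg.norm(F[0]-F[1]))
r=f([(439,199),(454,197),(430,74),(443,72)],.025);print('rib',r.round(4))
d=F[0]-F[1];print('fyaw',np.degrees(np.arctan2(-d[0],d[1])))
d=F[2]-F[3];print('fyaw',np.degrees(np.arctan2(-d[0],d[1])))
for n,p in dict(turq=[(29,219),(142,192),(175,327),(63,356)],orange=[(117,424),(236,413),(250,554),(131,567)],yellow=[(462,409),(547,491),(449,592),(364,511)]).items(): print(n,f(p,.045).round(3).tolist())
print('plate',f([(524,206),(672,175),(692,273),(547,306)],.015).round(3).tolist())
E
python3 m.py
```

```text
block [[ 0.5748  0.1209]
 [ 0.5934  0.0064]
 [ 0.4993 -0.0084]
 [ 0.48    0.1031]] [0.53686973 0.05549635] sides [0.11600879 0.09525637 0.11317383 0.09640265]
yaw 9.753648902229301
9.503139677448333
fence [[ 0.6865  0.1404]
 [ 0.7315 -0.2166]
 [ 0.6983  0.1417]
 [ 0.745  -0.2156]] 0.35983083920665276
rib [[ 0.6055 -0.0452]
 [ 0.6075 -0.0576]
 [ 0.7096 -0.0352]
 [ 0.7116 -0.046 ]]
fyaw 7.177255512747623
fyaw 7.4507598927311784
turq [[0.578, 0.29], [0.603, 0.198], [0.494, 0.167], [0.467, 0.258]]
orange [[0.414, 0.212], [0.425, 0.115], [0.312, 0.1], [0.299, 0.196]]
yellow [[0.434, -0.068], [0.369, -0.138], [0.286, -0.061], [0.349, 0.009]]
plate [[0.602, -0.116], [0.632, -0.239], [0.55, -0.257], [0.52, -0.137]]
```

Request:
{"name": "play_rows", "arguments": {"increments": [[0.3,3.1,-3.0,-0.3,0,0,0],[0.3,3.1,-3.0,-0.3,0,0,0],[0.3,3.1,-3.0,0,0,0,0],[0.3,3.1,-3.0,0,0,0,0],[0.3,3.1,-3.0,0,0,0,0],[0.3,3.1,-3.0,0,0,0,0],[0.3,3.1,-3.0,0,0,0,0],[0.3,3.1,-3.0,0,0,0,0],[0.3,3.1,-3.0,0,0,0,0],[0.3,3.1,-3.0,0,0,0,0.16]]}}

```text
t: 1.35
ee_pos: [0.3969, -0.2462, 0.1906]
eef_rot: [-180.0, 0.0, 7.1]
ft_force: [-0.3, -0.2, 0.1]
gripper_width: 0.699
finger_force: 0.0
```

Request:
{"name": "play_rows", "arguments": {"increments": [[0.3,1.4,-4.0,0,0,0,0],[0.3,1.4,-4.0,0,0,0,0],[0.3,1.4,-4.0,0,0,0,0],[0.3,1.4,-4.0,0,0,0,0],[0.3,1.4,-4.0,0,0,0,0],[0.3,1.4,-4.0,0,0,0,0],[0.3,1.4,-4.0,0,0,0,0],[0.3,0,0,4,0,0,0],[0.3,0,0,4,0,0,0],[0.3,0,0,3,0,0,0]]}}

```text
t: 2.6
ee_pos: [0.457, 0.0425, 0.079]
eef_rot: [180.0, 0.1, 7.3]
ft_force: [-0.3, -0.1, -0.0]
gripper_width: 0.7
finger_force: 0.0
```

Request:
{"name": "play_rows", "arguments": {"increments": [[0.3,0,0,3.0,0,0,0],[0.3,0,0,2.5,0,0,0],[0.3,0,0,1.0,0,0,0],[0.3,0,0,0,0,0,0],[0.3,1.0,0,0,0,0,0],[0.3,1.0,0,0,0,0,0],[0.3,1.0,0,0,0,0,0],[0.3,1.0,0,0,0,0,0],[0.3,1.0,0,0,0,0,0],[0.3,1.0,0,0,0,0,0]]}}

```text
t: 3.85
ee_pos: [0.5183, 0.0503, 0.0157]
eef_rot: [-180.0, 0.0, 7.3]
ft_force: [-0.3, -0.1, -1.4]
gripper_width: 0.697
finger_force: 0.0
```

```bash
python3 - <<'E'
from h import *
im=snap('top','top1')
cv2.imwrite('pics/c1.png',cv2.resize(im['color'][150:300,220:400],None,fx=4,fy=4,interpolation=cv2.INTER_CUBIC))
E
```

```text
(no output)
```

View pics/c1.png

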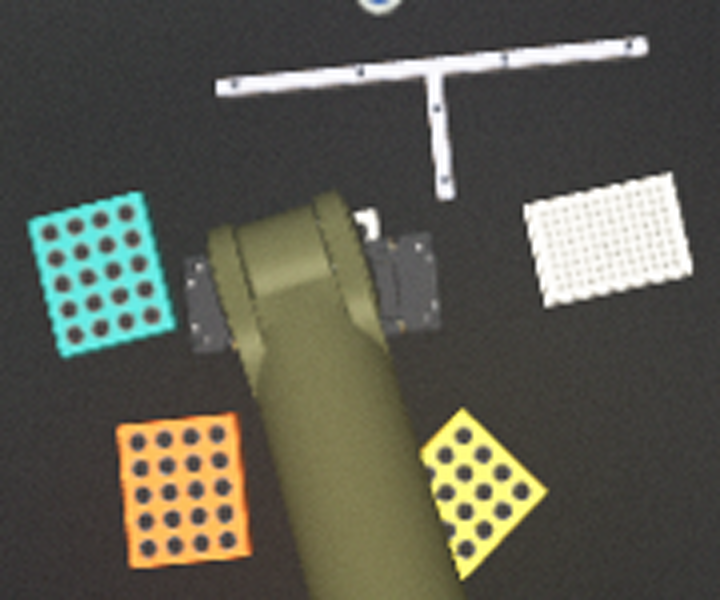

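The block's front-right corner is still at crop pixel (376,210), so it looks unmoved, although contact should have happened by now. I'll check with the other cameras.

```bash
python3 - <<'E'
from h import *
im=load('top1')
for z in(.09,.12,.16): print(z,p2w(im,[(213/4+220,302/4+150),(412/4+220,283/4+150)],z))
s=snap('scene','scene1'); w=snap('wrist','wrist1')
a=cv2.resize(s['color'][120:290,220:420],(640,544),interpolation=cv2.INTER_CUBIC)
cv2.imwrite('pics/s1.png',a)
print(robot.observe()['ee_pos'],w['origin'],w['orientation'])
E
```

```text
0.09 [[ 0.51231289  0.13132957]
 [ 0.53154498 -0.02531155]]
0.12 [[ 0.51142647  0.12850535]
 [ 0.53027419 -0.02500525]]
0.16 [[ 0.51024457  0.12473973]
 [ 0.52857982 -0.02459685]]
[0.51788088 0.05049963 0.0157121 ] [0.58841938 0.05930791 0.21563944] [-1.47145028e+01  4.43810740e-02 -8.26614408e+01]
```

View pics/s1.png

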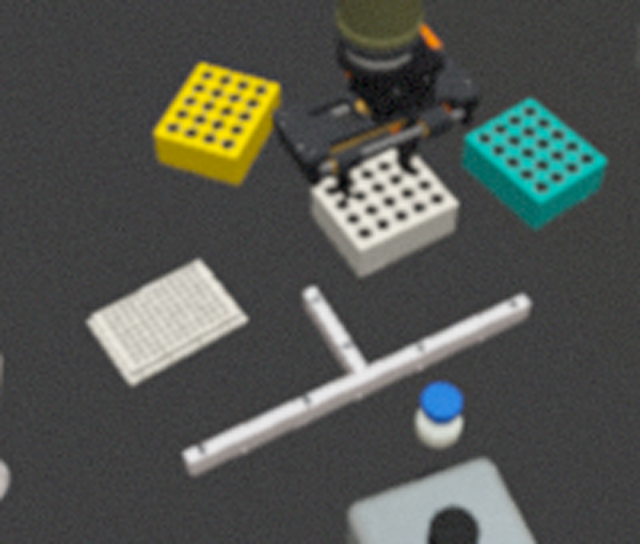

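View pics/wrist1.png

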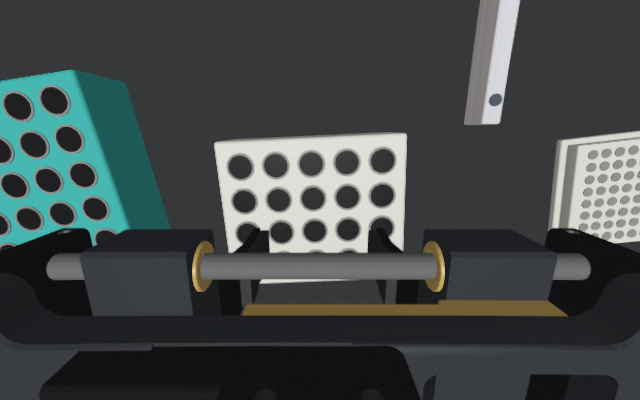

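```bash
cat >> h.py <<'E'
def w2p(im,P):
    K=np.array([[im['fx'],0,im['cx']],[0,im['fy'],im['cy']],[0,0,1]],float)
    q=(np.atleast_2d(P)-im['origin'])@rot(im); q=q*[1,-1,-1]
    return cv2.projectPoints(q,np.zeros(3),np.zeros(3),K,np.array([im['k1'],0,0,0],float))[0].reshape(-1,2)
E
python3 - <<'E'
from h import *
w=load('wrist1'); s=load('scene1')
print('block from wrist',p2w(w,[(215,143),(407,133),(402,278),(228,283)],.045).round(4).tolist())
c=lambda uv:[(u/3.2+220,v/3.2+120) for u,v in uv]
print('scene block top front',p2w(s,c([(455,203),(360,250),(312,190)]),.045).round(4).tolist())
tc=np.array([.518,.0505,.0157]); y=np.array([.125,-.992,0])
tips=[tc+k*y+[0,0,dz] for dz in(0,.03,.06) for k in(-.038,.038)]
print('tips scene crop',((w2p(s,tips)-[220,120])*3.2).round().tolist())
print('tips wrist',w2p(w,tips).round().tolist())
E
```

```text
block from wrist [[0.5726, 0.1191], [0.5928, 0.0072], [0.4993, -0.0091], [0.4805, 0.1071]]
scene block top front [[0.5734, 0.1211], [0.5945, 0.0091], [0.505, -0.0075]]
tips scene crop [[400.0, 189.0], [337.0, 215.0], [402.0, 170.0], [337.0, 196.0], [403.0, 150.0], [337.0, 177.0]]
tips wrist [[267.0, 226.0], [368.0, 227.0], [259.0, 242.0], [376.0, 242.0], [248.0, 263.0], [387.0, 264.0]]
```

```bash
python3 - <<'E'
from h import *
w=load('wrist1')['color'][200:300,225:410]; s=load('scene1')['color'][155:205,300:370]
a=cv2.resize(w,(740,400),interpolation=cv2.INTER_CUBIC)
cv2.imwrite('pics/z1.png',a); b=cv2.resize(s,None,fx=8,fy=8,interpolation=cv2.INTER_CUBIC)
a=cv2.resize(w,None,fx=3,fy=3,interpolation=cv2.INTER_CUBIC);b=cv2.resize(s,None,fx=6,fy=6,interpolation=cv2.INTER_CUBIC)
o=np.zeros((600,555,3),np.uint8);o[:300]=a;o[300:,:420]=b;cv2.imwrite('pics/z1.png',o)
E
```

```text
(no output)
```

View pics/z1.png

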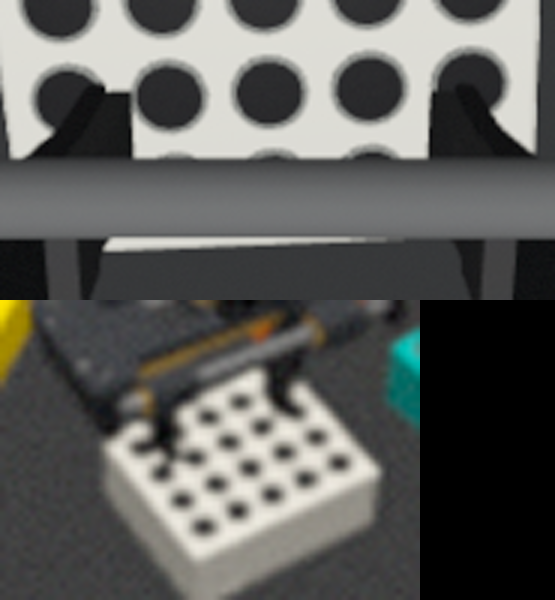

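In the wrist view the fingertips end at row ~231 on the block top. In the scene view they also sit on the top. So either they skim over the block or the TCP reading is off. I'll lift and compare the visible tips with the predicted TCP.

Request:
{"name": "play_rows", "arguments": {"increments": [[0.3,0,0,-2.5,0,0,0],[0.3,0,0,-2.5,0,0,0],[0.3,-2,0,0,0,0,0],[0.3,-2,0,0,0,0,0],[0.3,0,0,0,0,0,0]]}}

```text
t: 4.62
ee_pos: [0.4766, 0.0445, 0.0657]
eef_rot: [179.9, 0.0, 7.3]
ft_force: [0.8, 1.1, 0.1]
gripper_width: 0.697
finger_force: 0.0
```

```bash
python3 - <<'E'
from h import *
s=snap('scene','scene2');w=snap('wrist','wrist2'); o=robot.observe(); print(o['ee_pos'],o['ft_force'],o['gripper_width'],w['origin'])
tc=o['ee_pos']; y=np.array([.125,-.992,0]);x=np.array([.992,.125,0])
tips=[tc+k*y+[0,0,dz]+e*x for dz in(0,.03) for e in (-.0095,.0095) for k in(-.0305,.0305)]
cols=[(0,0,255)]*4+[(0,255,0)]*4
def draw(im,x0,x1,y0,y1,f):
    a=cv2.resize(im['color'][y0:y1,x0:x1],None,fx=f,fy=f,interpolation=cv2.INTER_CUBIC)
    for p,c in zip(w2p(im,tips),cols): cv2.drawMarker(a,tuple(int(v) for v in (p-[x0,y0])*f),c,cv2.MARKER_CROSS,7,1)
    return a
a=draw(w,225,410,200,300,3);b=draw(s,300,370,145,195,6)
q=np.zeros((600,555,3),np.uint8);q[:300]=a;q[300:,:420]=b;cv2.imwrite('pics/z2.png',q)
E
```

```text
[0.47840739 0.04486941 0.06605488] [-0.02618857  0.09433938 -0.21954952] 0.6997057891156656 [0.5474745  0.05378139 0.26569316]
```

View pics/z2.png

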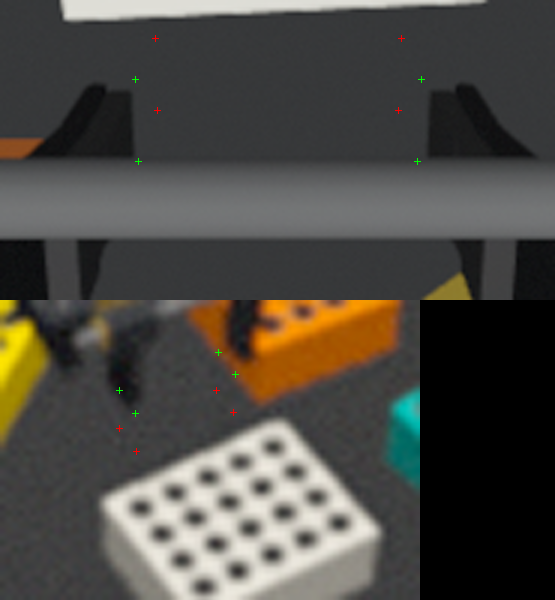

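The visible fingertips end about 35 mm above the reported TCP, by the crosses in both views. My first pass therefore skimmed over the block top. I'll offset for this: tip z ≈ reading + 0.035. Next I back off, go lower and watch the force.

Request:
{"name": "play_rows", "arguments": {"increments": [[0.3,-2.2,0,0,0,0,0],[0.3,0,0,0,0,0,0],[0.3,0,0,3,0,0,0],[0.3,0,0,3,0,0,0],[0.3,0,0,1.0,0,0,0],[0.3,0,0,0.8,0,0,0],[0.3,0,0,0,0,0,0]]}}

```text
t: 5.6
ee_pos: [0.4566, 0.0425, -0.012]
eef_rot: [-180.0, -0.0, 7.3]
ft_force: [0.3, -0.3, 0.7]
gripper_width: 0.7
finger_force: 0.0
```

Request:
{"name": "play_rows", "arguments": {"increments": [[0.3,1,0,0,0,0,0],[0.3,1,0,0,0,0,0],[0.3,1,0,0,0,0,0],[0.3,1,0,0,0,0,0],[0.3,1,0,0,0,0,0]]}}

```text
t: 6.22
ee_pos: [0.5038, 0.0483, -0.0125]
eef_rot: [180.0, 0.3, 7.3]
ft_force: [-7.5, -0.5, 6.3]
gripper_width: 0.699
finger_force: 4.1
```

```bash
cat > b.py <<'E'
from h import *
import sys
O=np.array([.709,-.0381]);a=np.radians(7.3);u=np.array([np.cos(a),np.sin(a)]);v=np.array([-u[1],u[0]])
def blk(cam,name):
    im=snap(cam,name); hsv=cv2.cvtColor(im['color'],cv2.COLOR_BGR2HSV)
    m=((hsv[...,2]>185)&(hsv[...,1]<45)).astype(np.uint8)
    n,l,st,c=cv2.connectedComponentsWithStats(m)
    uu,vv=np.meshgrid(np.arange(640),np.arange(400))
    for i in range(1,n):
        if st[i,4]<400 : continue
        p=p2w(im,np.c_[uu[l==i],vv[l==i]],.045)-O; f=np.c_[p@u,p@v]
        # extent in fence frame
        if -.35<f[:,0].mean()<.03 and -.02<f[:,1].mean()<.25:
            print(cam,st[i].tolist(),'fx',f[:,0].min().round(4),f[:,0].max().round(4),'fy',f[:,1].min().round(4),f[:,1].max().round(4))
            # front edge slope
            ed=[];le=[];
            for y in np.arange(f[:,1].min()+.01,f[:,1].max()-.01,.004):
                s=f[abs(f[:,1]-y)<.002]; 
                if len(s): ed.append((y,s[:,0].max()))
            ed=np.array(ed); k=np.polyfit(ed[:,0],ed[:,1],1); print(' front slope deg',-np.degrees(np.arctan(k[0])).round(2),'mid',np.median(ed[:,1]).round(4))
if __name__=='__main__':
    for cam in sys.argv[2:]: blk(cam,cam+sys.argv[1])
    o=robot.observe();d=o['ee_pos'][:2]-O;print('tcp f',(d@u).round(4),(d@v).round(4),'z',o['ee_pos'][2].round(4),o['ft_force'].round(1),o['t'])
E
python3 b.py 3 wrist top scene
```

```text
wrist [516, 0, 39, 94, 1833] fx -0.1057 -0.068 fy 0.0091 0.019Traceback (most recent call last):
  File "b.py", line 22, in <module>
    for cam in sys.argv[2:]: blk(cam,cam+sys.argv[1])
                             ~~~^^^^^^^^^^^^^^^^^^^^^
  File "b.py", line 20, in blk
    ed=np.array(ed); k=np.polyfit(ed[:,0],ed[:,1],1); print(' front slope deg',-np.degrees(np.arctan(k[0])).round(2),'mid',np.median(ed[:,1]).round(4))
                                  ~~^^^^^
IndexError: too many indices for array: array is 1-dimensional, but 2 were indexed
```

```bash
sed -i 's/>185/>150/; s/<400/<300/; s/if -.35/if np.ptp(f[:,1])>.03 and -.35/' b.py; python3 b.py 4 wrist top scene
```

```text
wrist [190, 45, 250, 194, 29337] fx -0.177 -0.083 fy 0.0562 0.1706
 front slope deg -0.01 mid -0.083
top [274, 159, 108, 41, 591] fx -0.1049 0.0111 fy -0.176 0.1786
 front slope deg -0.1 mid 0.0096
top [279, 194, 37, 20, 392] fx -0.1448 -0.0807 fy 0.0549 0.1724
 front slope deg 0.26 mid -0.0823
scene [321, 171, 46, 35, 781] fx -0.1801 -0.0767 fy 0.0536 0.1745
 front slope deg -0.17 mid -0.0783
scene [277, 210, 109, 57, 905] fx -0.0916 0.0333 fy -0.1823 0.1712
 front slope deg 0.12 mid 0.0296
tcp f -0.1901 0.112 z -0.0122 [-1.  -0.8 -0.6] 6.425
```

Request:
{"name": "play_rows", "arguments": {"increments": [[0.3,1,0,0,0,0,0],[0.3,1,0,0,0,0,0],[0.3,1,0,0,0,0,0],[0.3,1,0,0,0,0,0],[0.3,1,0,0,0,0,0],[0.3,1,0,0,0,0,0],[0.3,0.9,0,0,0,0,0],[0.3,0,0,0,0,0,0]]}}

```text
t: 7.42
ee_pos: [0.576, 0.0579, -0.0117]
eef_rot: [-180.0, -0.2, 7.3]
ft_force: [0.2, 0.9, 0.9]
gripper_width: 0.697
finger_force: 0.0
```

```bash
python3 b.py 5 wrist top
```

```text
wrist [185, 0, 455, 222, 15551] fx -0.0971 0.0046 fy -0.031 0.171
 front slope deg -0.02 mid 0.0045
wrist [191, 45, 248, 193, 29056] fx -0.1064 -0.0124 fy 0.0564 0.1708
 front slope deg 0.03 mid -0.0125
top [274, 159, 108, 41, 592] fx -0.1049 0.0111 fy -0.176 0.1786
 front slope deg -0.1 mid 0.0096
tcp f -0.1204 0.1122 z -0.0116 [ 0.5  0.1 -0.4] 7.525
```

Request:
{"name": "play_rows", "arguments": {"increments": [[0.4,-1.0,0,0,0,0,0],[0.4,0,0,-4,0,0,0],[0.5,0,0,-4,0,0,0],[0.5,2.2,-3,0,0,0,0],[0.5,2.3,-3,0,0,0,0],[0.5,2.3,-2.8,0,0,0,0],[0.5,0,0,0,0,0,0.17],[0.5,0,0,0,0,0,0.17],[0.5,0,0,0,0,0,0.17],[0.5,0,0,0,0,0,0.17]]}}

```text
t: 8.78
ee_pos: [0.6198, 0.152, 0.068]
eef_rot: [180.0, -0.0, -31.9]
ft_force: [0.4, -1.1, 0.9]
gripper_width: 0.498
finger_force: 0.0
```

Request:
{"name": "play_rows", "arguments": {"increments": [[0.5,0,0,0,0,0,0.17],[0.5,0,0,0,0,0,0.17],[0.5,0,0,0,0,0,0.17],[0.5,0,0,0,0,0,0.17],[0.5,0,0,0,0,0,0.17],[0.5,0,0,0,0,0,0.04],[0.5,0,0,0,0,0,0]]}}

```text
t: 9.65
ee_pos: [0.604, 0.1457, 0.0375]
eef_rot: [176.2, 0.9, -64.7]
ft_force: [-0.4, -0.1, -0.3]
gripper_width: 0.501
finger_force: 0.0
```

```bash
python3 b.py 6 wrist top; python3 -c "
from h import *
print(robot.observe()['joint_positions'].round(0))"
```

```text
wrist [205, 0, 56, 169, 3020] fx -0.0038 0.007 fy 0.0717 0.1746
 front slope deg 0.06 mid 0.0069
wrist [235, 0, 194, 207, 17701] fx -0.107 -0.012 fy 0.0565 0.1711
 front slope deg -0.18 mid -0.0121
top [274, 159, 108, 41, 588] fx -0.1049 0.0111 fy -0.176 0.1786
 front slope deg -0.1 mid 0.0096
top [277, 173, 38, 32, 799] fx -0.1081 -0.0104 fy 0.0552 0.1746
 front slope deg 0.42 mid -0.0121
tcp f -0.0805 0.1954 z 0.0377 [-0.3 -0.5  0.1] 9.75
[ -50.   30.   46.   94.  -23.   69. -154.]
```

Request:
{"name": "play_rows", "arguments": {"increments": [[0.5,0,0,-2,0,0,0],[0.5,0,0,-1.5,0,0,-0.17],[0.5,0,0,0,0,0,-0.18],[0.5,0,0,0,0,0,-0.18],[0.5,0,0,0,0,0,-0.18],[0.5,0,0,0,0,0,-0.18],[0.5,0,0,0,0,0,-0.18],[0.5,0,0,0,0,0,-0.18],[0.5,0,0,0,0,0,-0.18],[0.5,0,0,0,0,0,-0.18]]}}

```text
t: 11.0
ee_pos: [0.6081, 0.1449, 0.0748]
eef_rot: [-178.9, 3.5, 27.8]
ft_force: [0.6, -0.4, 0.4]
gripper_width: 0.5
finger_force: 0.0
```

Request:
{"name": "play_rows", "arguments": {"increments": [[0.5,0,0,0,0,0,-0.18],[0.5,0,0,0,0,0,-0.18],[0.5,0,0,0,0,0,-0.18],[0.5,0,0,0,0,0,-0.18],[0.5,0,0,0,0,0,-0.18],[0.5,0,0,0,0,0,0]]}}

```text
t: 11.75
ee_pos: [0.6081, 0.1449, 0.0746]
eef_rot: [-176.5, 1.4, 78.9]
ft_force: [-0.8, -0.4, -0.5]
gripper_width: 0.5
finger_force: 0.0
```

```bash
cat > inc.py <<'E'
from h import *
from b import O,u,v
import sys
fx,fy,z,yaw=map(float,sys.argv[1:])
o=robot.observe();Rc=R.from_euler('xyz',o['eef_rot'],degrees=True);Rt=R.from_euler('xyz',[180,0,yaw],degrees=True)
t=np.r_[O+fx*u+fy*v,z]
print('rotvec',(Rc.inv()*Rt).as_rotvec().round(3),'cm in cur frame',(Rc.inv().apply(t-o['ee_pos'])*100).round(2),'cm in target frame',(Rt.inv().apply(t-o['ee_pos'])*100).round(2),o['joint_positions'].round(0))
E
python3 inc.py -.062 .203 .075 97.3
```

```text
rotvec [-0.064  0.014 -0.321] cm in cur frame [ 1.29  1.12 -0.14] cm in target frame [ 0.87  1.48 -0.04] [-32.  23.  21.  91.  -9.  71. -20.]
```

Request:
{"name": "play_rows", "arguments": {"increments": [[0.5,0,0,0,-0.032,0.007,-0.16],[0.5,0,0,0,-0.032,0.007,-0.16],[0.5,0.9,1.5,0,0,0,0],[0.5,0,0,0,0,0,0]]}}

```text
t: 12.25
ee_pos: [0.6217, 0.1569, 0.0737]
eef_rot: [-180.0, 0.0, 97.3]
ft_force: [0.6, -0.4, 0.1]
gripper_width: 0.499
finger_force: 0.0
```

```bash
python3 inc.py -.062 .203 -.012 97.3
```

```text
rotvec [-0.  0. -0.] cm in cur frame [-0.15 -0.01  8.57] cm in target frame [-0.16 -0.02  8.57] [-31.  22.  18.  93.  -7.  67.  -4.]
```

Request:
{"name": "play_rows", "arguments": {"increments": [[0.5,0,0,3.5,0,0,0],[0.5,0,0,3.5,0,0,0],[0.5,0,0,1.5,0,0,0],[0.5,0,0,0,0,0,0],[0.5,-1,0,0,0,0,0],[0.5,-1,0,0,0,0,0],[0.5,-1,0,0,0,0,0],[0.5,-1,0,0,0,0,0],[0.5,-1,0,0,0,0,0],[0.5,-1,0,0,0,0,0]]}}

```text
t: 13.5
ee_pos: [0.6294, 0.0995, -0.0106]
eef_rot: [180.0, -0.2, 97.5]
ft_force: [-0.6, 6.5, 4.4]
gripper_width: 0.502
finger_force: 2.9
```

```bash
python3 b.py 7 wrist scene top
```

```text
scene [321, 190, 48, 38, 868] fx -0.1092 -0.0061 fy 0.0159 0.1357
 front slope deg 0.41 mid -0.008
scene [277, 210, 109, 57, 926] fx -0.0916 0.0333 fy -0.1823 0.1712
 front slope deg 0.18 mid 0.0295
top [295, 172, 32, 32, 684] fx -0.1081 -0.0102 fy 0.0162 0.1151
 front slope deg 0.16 mid -0.0118
tcp f -0.0618 0.1439 z -0.0111 [2.  2.2 0.4] 13.65
```

Request:
{"name": "play_rows", "arguments": {"increments": [[0.5,-0.5,0,0,0,0,0],[0.5,-0.4,0,0,0,0,0],[0.5,-0.2,0,0,0,0,0],[0.5,-0.2,0,0,0,0,0],[0.5,0,0,0,0,0,0]]}}

```text
t: 14.28
ee_pos: [0.6305, 0.0866, -0.0113]
eef_rot: [-180.0, -0.1, 97.5]
ft_force: [-0.5, 5.6, 4.9]
gripper_width: 0.497
finger_force: 2.9
```

```bash
python3 b.py 8 scene top
```

```text
scene [277, 191, 109, 76, 1824] fx -0.1092 0.0333 fy -0.1823 0.1712
 front slope deg 0.12 mid 0.0295
top [299, 159, 83, 44, 1128] fx -0.1078 0.0111 fy -0.176 0.1024
 front slope deg -0.16 mid 0.0096
tcp f -0.062 0.1336 z -0.0113 [-1.   5.8  4.5] 14.375
```

Request:
{"name": "play_rows", "arguments": {"increments": [[0.5,-0.2,0,0,0,0,0],[0.5,-0.2,0,0,0,0,0],[0.5,0,0,0,0,0,0]]}}

```text
t: 14.75
ee_pos: [0.6305, 0.0861, -0.0113]
eef_rot: [-180.0, -0.3, 97.6]
ft_force: [-2.4, 9.7, 4.7]
gripper_width: 0.503
finger_force: 5.3
```

Request:
{"name": "play_rows", "arguments": {"increments": [[0.5,2.0,0,0,0,0,0],[0.5,0,0,-4,0,0,0],[0.5,0,0,-4,0,0,0.17],[0.3,0,0,0,0,0,0.17],[0.3,0,0,0,0,0,0.17],[0.3,0,0,0,0,0,0.17],[0.3,0,0,0,0,0,0.17],[0.3,0,0,0,0,0,0.17],[0.3,0,0,0,0,0,0.17],[0.3,0,0,0,0,0,0.17]]}}

```text
t: 16.0
ee_pos: [0.6275, 0.0989, 0.0671]
eef_rot: [179.9, 0.2, 19.1]
ft_force: [0.6, -1.1, 0.2]
gripper_width: 0.701
finger_force: 0.0
```

```bash
python3 inc.py -.150 .068 .075 7.3; python3 b.py 9 wrist
```

```text
rotvec [0.002 0.004 0.206] cm in cur frame [-10.08   5.88  -0.74] cm in target frame [-8.66  7.82 -0.79] [-37.  23.  32.  94. -13.  66. -72.]
wrist [295, 115, 345, 138, 11597] fx -0.0906 0.0124 fy -0.1051 0.1782
 front slope deg -0.0 mid 0.0123
tcp f -0.0634 0.1462 z 0.0671 [ 0.6  0.2 -0.3] 16.05
```

Request:
{"name": "play_rows", "arguments": {"increments": [[0.3,0,0,0,0,0,0.1],[0.3,0,0,0,0,0,0.1],[0.3,-4.3,3.9,0,0,0,0],[0.3,-4.3,3.9,0,0,0,0],[0.3,0,0,0,0,0,0]]}}

```text
t: 16.68
ee_pos: [0.5505, 0.0052, 0.0674]
eef_rot: [179.9, 0.3, 7.7]
ft_force: [1.0, -0.6, 0.7]
gripper_width: 0.701
finger_force: 0.0
```

```bash
python3 inc.py -.150 .068 -.012 7.3; python3 b.py 10 wrist scene
```

```text
rotvec [0.002 0.005 0.008] cm in cur frame [ 0.22 -0.5   7.94] cm in target frame [ 0.18 -0.49  7.94] [-37.  13.  38. 107.  -9.  63. -78.]
wrist [163, 0, 477, 163, 22901] fx -0.107 0.0037 fy -0.1556 0.1696
 front slope deg 0.26 mid 0.0035
scene [277, 191, 109, 76, 1823] fx -0.1092 0.0333 fy -0.1823 0.1712
 front slope deg 0.14 mid 0.0294
tcp f -0.1479 0.0677 z 0.0681 [0.4 0.5 0.5] 16.775
```

Request:
{"name": "play_rows", "arguments": {"increments": [[0.3,0,0.3,3.5,0,0,0],[0.3,0,0,3.0,0,0,0],[0.3,0,0,1.4,0,0,0],[0.3,0,0,0,0,0,0],[0.3,1,0,0,0,0,0],[0.3,1,0,0,0,0,0],[0.3,0.7,0,0,0,0,0],[0.3,0.7,0,0,0,0,0],[0.3,0.5,0,0,0,0,0],[0.3,0.2,0,0,0,0,0]]}}

```text
t: 18.02
ee_pos: [0.5933, 0.0128, -0.0113]
eef_rot: [180.0, 0.3, 8.0]
ft_force: [-6.2, -0.8, 3.9]
gripper_width: 0.699
finger_force: 3.0
```

Request:
{"name": "play_rows", "arguments": {"increments": [[0.3,0.2,0,0,0,0,0],[0.3,0.2,0,0,0,0,0],[0.3,0,0,0,0,0,0]]}}

```text
t: 18.4
ee_pos: [0.5933, 0.0129, -0.0114]
eef_rot: [-179.9, 0.8, 8.0]
ft_force: [-15.8, -0.6, 12.9]
gripper_width: 0.7
finger_force: 7.6
```

```bash
python3 b.py 11 wrist
```

```text
wrist [97, 24, 543, 217, 41778] fx -0.0953 0.0065 fy -0.0787 0.1651
 front slope deg 0.01 mid 0.0063
tcp f -0.1083 0.0654 z -0.0114 [-15.7  -0.8  11.5] 18.45
```

Request:
{"name": "play_rows", "arguments": {"increments": [[0.3,-1.5,0,0,0,0,0],[0.3,-1.5,0,0,0,0,0],[0.3,0,0,-4,0,0,0],[0.3,0,0,-4,0,0,0],[0.3,-1,0,-2,0,0,0],[0.3,0,0,0,0,0,0]]}}

```text
t: 19.2
ee_pos: [0.5605, 0.0085, 0.0907]
eef_rot: [-180.0, -0.1, 8.0]
ft_force: [-0.0, -0.2, -0.1]
gripper_width: 0.699
finger_force: 0.0
```

```bash
python3 b.py 12 wrist; python3 -c "
from h import *
cv2.imwrite('pics/w12.png',cv2.resize(load('wrist12')['color'],(800,500),interpolation=cv2.INTER_CUBIC))"
```

```text
wrist [184, 24, 431, 143, 18330] fx -0.1016 0.0062 fy -0.1611 0.1706
 front slope deg 0.0 mid 0.0059
tcp f -0.1421 0.0653 z 0.0894 [-0.3 -0.4 -0.2] 19.25
```

View pics/w12.png

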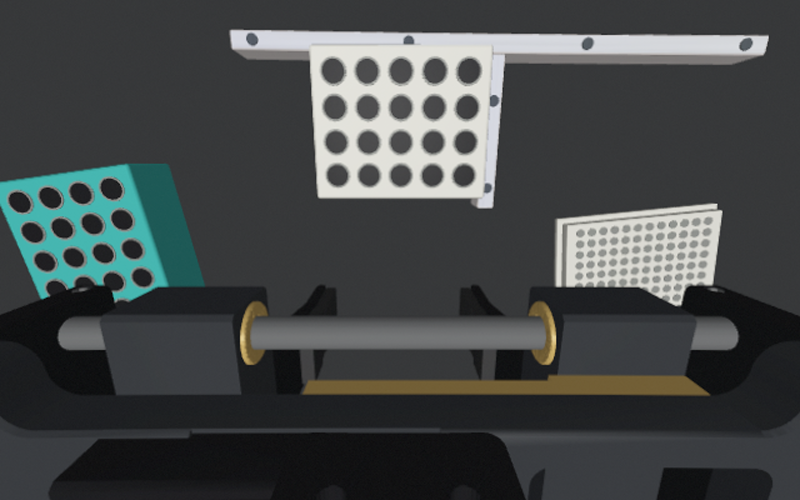

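The block at (310–492, 44–198) lies against the bar and rib. The rib runs down its right side, with its end at (472–494, 207). I'll quantify the gaps from these pixels.

```bash
python3 - <<'E'
from h import *
from b import O,u,v
im=load('wrist12')
f=lambda pts,z:[(lambda d:((d@u*1000).round(1),(d@v*1000).round(1)))(p-O) for p in p2w(im,[((x+.5)/1.25-.5,(y+.5)/1.25-.5) for x,y in pts],z)]
print('block',f([(310,44),(492,46),(485,197),(318,198)],.045))
print('bar front top edge',f([(237,50),(765,53)],.025),'back',f([(230,30),(769,37)],.025))
print('rib right edge',f([(505,57),(494,207)],.025),'rib end left',f([(478,207)],.025))
E
```

```text
block [(np.float64(-1.2), np.float64(121.4)), (np.float64(-0.9), np.float64(7.9)), (np.float64(-94.2), np.float64(5.1)), (np.float64(-96.3), np.float64(120.9))]
bar front top edge [(np.float64(0.1), np.float64(175.4)), (np.float64(1.8), np.float64(-180.0))] back [(np.float64(11.9), np.float64(178.8)), (np.float64(11.2), np.float64(-179.8))]
rib right edge [(np.float64(-1.7), np.float64(-6.1)), (np.float64(-103.4), np.float64(-7.2))] rib end left [(np.float64(-103.5), np.float64(4.8))]
```

Home to within about 1 mm. There is ample time, so I'll add a confirming press from the left to close any gap at the rib.

Request:
{"name": "play_rows", "arguments": {"increments": [[0.5,2.8,-3,0,0,0,0],[0.5,2.8,-3,0,0,0,0],[0.5,2.8,-3,0,0,0,-0.1],[0.5,0,0,0,0,0,-0.18],[0.5,0,0,0,0,0,-0.18],[0.5,0,0,0,0,0,-0.18],[0.5,0,0,0,0,0,-0.18],[0.5,0,0,0,0,0,-0.18],[0.5,0,0,0,0,0,-0.18],[0.5,0,0,0,0,0,-0.18]]}}

```text
t: 20.5
ee_pos: [0.6291, 0.1092, 0.0864]
eef_rot: [-179.7, 0.1, 86.3]
ft_force: [-0.1, 0.5, -0.2]
gripper_width: 0.501
finger_force: 0.0
```

Request:
{"name": "play_rows", "arguments": {"increments": [[0.5,0,0,0,0,0,-0.18],[0.5,0,0,0,0,0,0]]}}

```text
t: 20.75
ee_pos: [0.6292, 0.1092, 0.0868]
eef_rot: [-179.7, 0.1, 96.1]
ft_force: [0.7, -0.3, 0.1]
gripper_width: 0.502
finger_force: 0.0
```

```bash
python3 inc.py -.054 .160 -.011 97.3
```

```text
rotvec [-0.005  0.001 -0.02 ] cm in cur frame [0.4  0.68 9.78] cm in target frame [0.38 0.65 9.78] [-28.  21.  20.  92.  -8.  68.  -0.]
```

Request:
{"name": "play_rows", "arguments": {"increments": [[0.5,0.4,0.7,0,-0.005,0,-0.02],[0.5,0,0,4,0,0,0],[0.5,0,0,4,0,0,0],[0.5,0,0,1.8,0,0,0],[0.5,-1,0,0,0,0,0],[0.5,-1,0,0,0,0,0],[0.5,-0.4,0,0,0,0,0],[0.5,-0.3,0,0,0,0,0],[0.5,-0.3,0,0,0,0,0],[0.5,0,0,0,0,0,0]]}}

```text
t: 22.0
ee_pos: [0.6417, 0.0877, -0.0077]
eef_rot: [179.7, -0.2, 97.5]
ft_force: [0.2, 4.0, 4.6]
gripper_width: 0.505
finger_force: 2.5
```

```bash
python3 b.py 13 top
```

```text
top [299, 159, 83, 41, 1088] fx -0.1049 0.0111 fy -0.176 0.1014
 front slope deg -0.16 mid 0.0096
tcp f -0.0507 0.1332 z -0.0077 [-0.4  4.4  4.8] 22.05
```

Request:
{"name": "play_rows", "arguments": {"increments": [[0.5,-0.3,0,0,0,0,0],[0.5,-0.2,0,0,0,0,0],[0.5,0,0,0,0,0,0]]}}

```text
t: 22.42
ee_pos: [0.6418, 0.0877, -0.0076]
eef_rot: [179.7, -0.5, 97.7]
ft_force: [-2.6, 11.8, 4.6]
gripper_width: 0.501
finger_force: 6.0
```

```bash
python3 b.py 14 top
```

```text
top [299, 159, 83, 41, 1065] fx -0.1049 0.0111 fy -0.176 0.1014
 front slope deg -0.15 mid 0.0096
tcp f -0.0507 0.1333 z -0.0077 [-0.9 11.8  4.9] 22.475
```

Request:
{"name": "play_rows", "arguments": {"increments": [[0.5,1.5,0,0,0,0,0],[0.5,1.5,0,0,0,0,0],[0.5,0,0,-4,0,0,0],[0.5,0,0,-4,0,0,0],[0.5,2,-5,-4,0,0,0],[0.5,2,-5,0,0,0,0],[0.5,2,-5,0,0,0,0],[0.5,0,0,0,0,0,0]]}}

```text
t: 23.48
ee_pos: [0.4799, 0.1495, 0.1068]
eef_rot: [-180.0, 0.0, 97.6]
ft_force: [0.4, 0.4, 0.2]
gripper_width: 0.499
finger_force: 0.0
```

```bash
python3 b.py 15 top scene; python3 - <<'E'
from h import *
a=load('top0')['color'].astype(int);b=load('top15')['color'].astype(int)
# bystanders: plate, jar, vial, spatula, bottle, turquoise
for n,(x0,y0,x1,y1) in dict(plate=(345,190,398,230),jar=(305,138,325,155),vial=(203,162,216,176),spat=(418,165,445,220),bottle=(450,203,488,235),fence=(330,158,385,200),turq=(226,196,264,240)).items():
    print(n,abs(a-b)[y0:y1,x0:x1].mean().round(1))
E
```

```text
top [274, 159, 108, 42, 1363] fx -0.1049 0.0111 fy -0.176 0.1786
 front slope deg -0.1 mid 0.0096
scene [277, 194, 109, 73, 1840] fx -0.0977 0.0333 fy -0.1823 0.1712
 front slope deg 0.06 mid 0.0295
tcp f -0.1993 0.2133 z 0.1077 [ 0.8 -0.3 -0.4] 23.575
plate 1.7
jar 2.8
vial 1.9
spat 2.2
bottle 2.2
fence 2.9
turq 39.0
```

```bash
python3 -c "
from h import *
print(robot.close_job())"
```

```text
the job is handed in; nothing more can be done
None
```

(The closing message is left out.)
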